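# Release the strap link of a plaster teapot mould

### The arm

A 6-joint arm with a two-finger parallel gripper is mounted at the origin on the work surface. World frame = base frame: x ahead of the robot, y to its left, z up, the work surface at z = 0. Lengths are in mm, angles in rad, forces in N, time in s.
With the tool pointing down it reaches from about 275 to 750 mm from the base axis. Payload 10.2 kg.
Tool frame: the origin (TCP) lies midway between the tips of the shut fingers; the grasp point (between the pads) lies 19 mm behind it; z points along the fingers, y is the line along which they close (so a half turn about z gives the same grasp; the last joint's range is limited). The gripper opens to 88 mm and grips with 3 to 60 N. Pads are 18 mm wide; open, the fingers measure 123 mm over their backs; the gripper's body (75 mm by 187 mm) begins 45 mm behind the grasp point.
Start: joints at [0.916, 0.313, 1.498, -0, 1.331, -0.223], TCP at [219.729, 476.813, 238.72] pointing down, gripper open.
Joint ranges: [-2.94, 2.94], [-0.97, 2.17], [0.19, 2.56], [-1.23, 4.37], [0.02, 3.11], [-2.88, 2.88]. Speed limits (rad/s): [2.39, 2.39, 3.01, 3.14, 3.14, 3.14].

### API

Orientations are given as a rotation vector (axis times angle).
In Python, from station import env, grab_frame gives the robot as it stands.
- The arm moves only by the tool play_rows, never from a script. Its argument "rows" is a list of rows, each an object with "rotation": the turn, a rotation vector about the tool's x, y, z in rad, a list of three; "linear": the shift along the tool's x, y, z in mm, a list of three; "jaw": the opening, from 0 (shut) to 1 (fully open). A call has 1 to 20 rows; each row shifts and turns the commanded pose from where the row before left it, along the tool's axes as they then stand; what a row does not reach is not made up. A row lasts 1/10 s, in which the tool goes at most 50 mm and 8.59 degrees, less where a joint would pass 70% of its speed; a pose out of reach is approached as far as the arm can. A call is refused whole if a number of a shift passes 50 or a number of a turn 0.15, either way. A call with a gripper value outside its range is refused whole. The fingers move at their own pace and stop on an object; "force" is the grip in N (left out, the last holds). Time passes only in rows, so rows that do not move let the fingers close. It gives the time, the measured TCP pose, the force, the opening and the grip force at its end, in the units of the state.
- env.get_obs(): the state, without advancing time (a new reading comes with each control period).
- grab_frame(name): name is "scene" or "top" or "wrist"; returns a dict with "pixels" (384x512x3 uint8, red, green, blue), "fx", "fy", "cx", "cy" (pixels), "dist" ([k1, k2, p1, p2, k3] as OpenCV has them; the pictures are not rectified), "rvec" (rotation vector, rad) and "tvec" (3), from world to camera coordinates, as OpenCV has them; the wrist camera has in their place "tool_from_camera" (4x4, takes a point from camera to tool coordinates, whose origin is the TCP and whose axes are the flange's). Camera axes: x right, y down, z forward; pixel columns grow to the right and rows downward; lengths in mm; the calibration is good to about 2 mm. A picture is of the moment at which its call begins: read the wrist's pose just before it. There is no depth.
- env.sign_off(): hands the job in; it is judged then, once.
The state is a dict: "t": time; "joint_pos": joint angles; "joint_velocities": joint speeds; "joint_efforts": joint torques, N m; "position": TCP position; "tcp_rot": TCP orientation; "ft_force": force on the tool from outside, world axes, zero at the start; "torque": the same for the moment, N m; "finger_gap": finger opening in mm; "grip_force": force on a finger pad.
Only numpy, scipy, OpenCV 4.12 (cv2) and the standard library are available. Lean on these libraries where they do the work, as an engineer would, in place of code of your own. Each camera call takes 0.05 s, during which the arm holds its last target. There are 200 camera calls.

### The job

Using the yellow-handled forked tool, push back the spring bar of the strapped mould that has the red link, until the red link drops onto the cork pad between its lugs. Then let the bar spring home and put the forked tool back upright in its wooden well. Touch the spring bars only with the tool, and leave the mould with the blue link as it is.

Things in the scene. Friction and masses are not known exactly. Their poses are not given: they have to be found in the camera images.
- fork: Loose forked tool, 140 g, standing tines down in the well. Origin: centre of its underside (tine tips), z up. Two steel tines, each 12 (x) by 14 (y) by 50 high, at x = +18 and -18, leave a 24 mm gap; steel bridge 48 (x) by 14 (y) at z = 50 to 66; above it the yellow square handle, 24 by 24, z = 66 to 150, to be gripped from above.
- well: Light wooden open box that holds the forked tool, fixed, outer 76 (x) by 46 (y) by 56 high, walls 6, floor 6 thick: the pocket is 64 (x) by 34 (y), 50 deep. Origin: centre of its underside. The tool starts centred in it, standing on its floor with the same x and y axes.
- red_stand: Fixed plywood base 190 (x) by 180 (y) by 12 thick. Origin: centre of its underside. White plaster mould on it (110 across, centred x = -32, y = 0, 60 high) with a dark brown clay dome to 72. Below the red link (x = 55, y = -40) a cork pad, top 16 high, with a lip 34 high at x = 90.
- red_gap (a point): Point on the fixed stand (axes as red_stand) at its x = 55, y = -4.5, z = 105, on the 8 mm spring bar's axis, which runs along y. Middle of the bar's bare 39 mm between a steel lug (y -19.5 here; 118 high) and the red disc flange (40 dia, 6 thick, near face y +19.5 when home): a fork lowered here straddles the bar. Spring post, 124 high, at y +68.
- red_bar (a joint): Travel of the red-flanged bar in m: 0 home, grows as the flange is pushed towards +y of red_stand, away from the link; stop at 0.032. Its far end then leaves the link, which hangs between two lugs 20 mm apart: freed at about 0.024. Springs home by itself: 1.6 N at 0, 4.2 N at the stop.
- red_eye (a point): Point on the loose red link (32 wide, 10 thick, 56 high, 90 g) where it hangs on the bar, 44 mm above its lower end: 105 mm above the table while it hangs, 60 or lower once it has dropped on the cork pad.
- blue_bar (a joint): Travel of the spring bar on the other stand, identical but with blue link, blue flange and pale clay; 0 home. Must stay home.
- blue_eye (a point): The same point on the blue link, which must stay hanging, 105 mm above the table.
Not all that is in view belongs to the job. What is shaped like the part that bears red_eye but black or white is not meant.

How it is judged:
By the outcome, as a careful person would: the job done as asked, in the order asked, and still so for the second after the job is handed in, with the robot touching nothing.
It also fails if it takes over 48 s, if anything falls off the work surface, if the arm or the gripper's body presses on something with over 40 N, if the wrist force passes 120 N, or if a joint passes its speed limit or range.

## Working session

There is one attempt and no reset: what is moved stays moved. The work goes in short steps, Python scripts to look and compute and a tool call to move; the robot and the scene stay as the last step left them, time stands still between calls to the robot, and variables do not carry over. Pictures are saved under pics/ and viewed, at most 10 in all, crops included, and the job is handed in when it is done.

Besides the shell and the picture viewer there is one more tool, called in YAML: its name, and indented under it one key for each argument. play_rows: Moves the arm, as the interface text tells. Its arguments: {"type":"object","properties":{"rows":{"type":"array"},"force":{"type":"number"}},"required":["rows"]}

```bash
mkdir -p pics; python3 - <<'E'
from station import env, grab_frame
import cv2, pickle
o=env.get_obs(); print(o)
d={n:grab_frame(n) for n in("scene","top")}
pickle.dump((o,d),open('f0.pkl','wb'))
for n in d:
    cv2.imwrite(f'pics/{n}0.png',cv2.resize(d[n]['pixels'][:,:,::-1],(800,600),interpolation=cv2.INTER_CUBIC))
    print(n,{k:v for k,v in d[n].items() if k!='pixels'})
E
```

```text
{'t': 0.0, 'joint_pos': array([ 9.15584505e-01,  3.13454429e-01,  1.49843099e+00, -2.32328509e-05,
        1.33101856e+00, -2.23371442e-01]), 'joint_velocities': array([ 0.00025631, -0.00031102, -0.00024944,  0.00045185,  0.00086179,
        0.00194673]), 'joint_efforts': array([-8.75399310e-04, -4.02209473e+01, -2.52265888e+01,  6.93739601e-02,
        3.53719143e-02, -8.86329167e-05]), 'position': array([219.58090467, 476.59819452, 238.1611035 ]), 'tcp_rot': array([-6.72951015e-01, -3.06812031e+00,  1.87900851e-03]), 'ft_force': array([-0.11283685,  1.00985356,  0.29436746]), 'torque': array([-0.01011079, -0.02600059, -0.0090359 ]), 'grip_force': 0.0, 'finger_gap': 87.92369975853917}
scene {'fx': 364.4655309417096, 'fy': 364.4655309417096, 'cx': 257.82186713540113, 'cy': 188.21433244912868, 'dist': array([-0.02030837,  0.        ,  0.        ,  0.        ,  0.        ]), 'rvec': array([ 2.45838066,  0.91912637, -0.25901991]), 'tvec': array([-406.29310682, -284.21456171, 1005.37094651])}
top {'fx': 481.7552834385788, 'fy': 481.7552834385788, 'cx': 253.9391573176121, 'cy': 197.92309692142024, 'dist': array([-0.04834707,  0.        ,  0.        ,  0.        ,  0.        ]), 'rvec': array([ 2.16063935, -2.13638868,  0.10764086]), 'tvec': array([ -10.83408632,  569.03622594, 1192.8679609 ])}
```

View pics/top0.png

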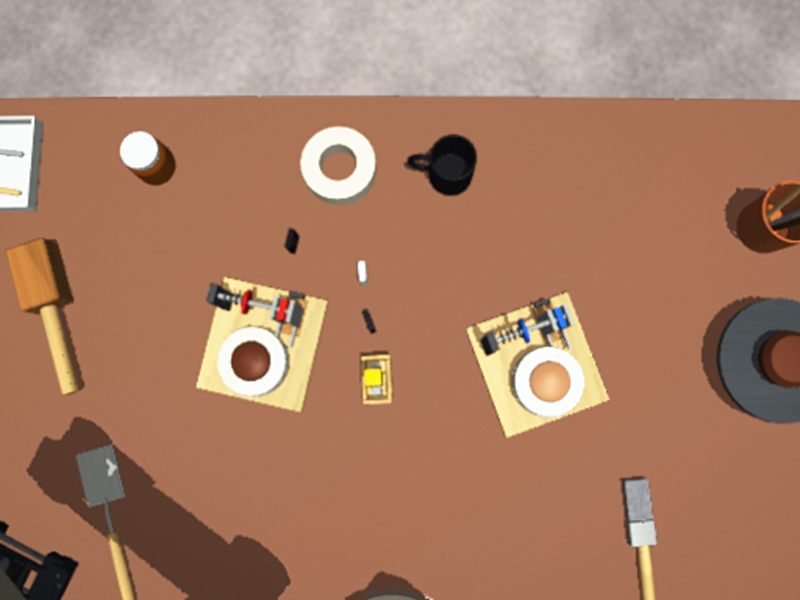

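View pics/scene0.png

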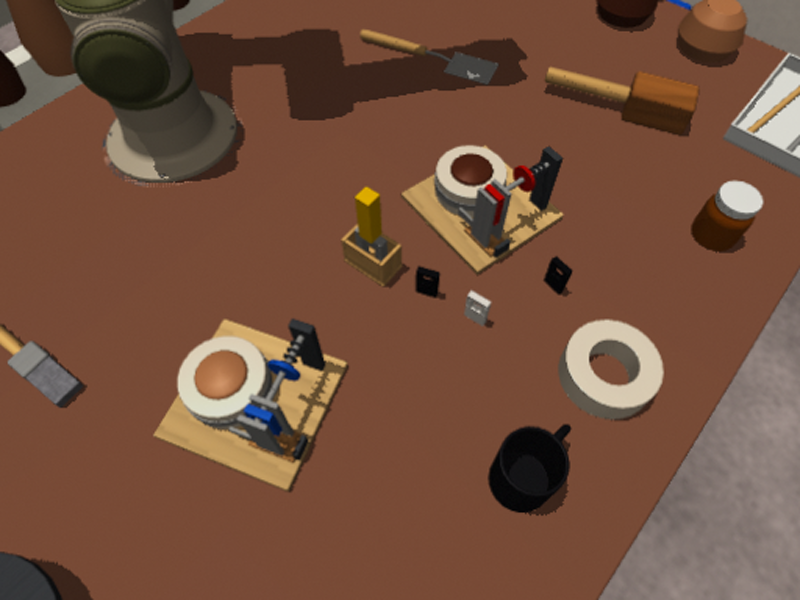

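The top view shows the red-flange stand centred near (262,343), with a dark brown dome and red link at about (283,308). The blue stand is near (538,365) with a pale dome. The fork stands in the well at (375,378). The black and white pieces at (291,240), (362,272) and (369,320) are decoys. Red flange, red link and dark dome fit the description, so I'll confirm in an enlarged crop.

```bash
python3 - <<'E'
import cv2, pickle
o,d=pickle.load(open('f0.pkl','rb'))
p=d['top']['pixels'][170:272,120:256,::-1]
cv2.imwrite('pics/crop1.png',cv2.resize(p,None,fx=5.8,fy=5.8,interpolation=cv2.INTER_CUBIC))
E
```

```text
(no output)
```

View pics/crop1.png

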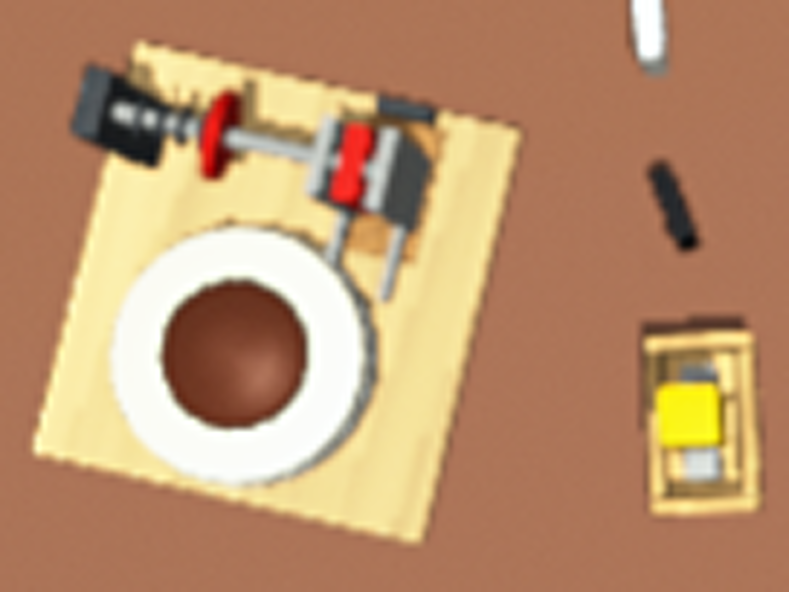

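Confirmed: the red stand corners are at crop (138,42), (520,130), (420,543) and (35,455). The well rim corners are at (645,338), (752,332), (760,510) and (652,515). The yellow handle top is at (657–722, 383–447).

```bash
cat > h.py <<'E'
import numpy as np, cv2
from scipy.spatial.transform import Rotation as R
from scipy.optimize import least_squares
def ray(f,px,z):
    K=np.array([[f['fx'],0,f['cx']],[0,f['fy'],f['cy']],[0,0,1.]])
    n=cv2.undistortPoints(np.array(px,float).reshape(-1,1,2),K,np.array(f['dist'])).reshape(-1,2)
    Rm=R.from_rotvec(f['rvec']).as_matrix(); c=-Rm.T@f['tvec']
    v=np.c_[n,np.ones(len(n))]@Rm
    return c+v*((z-c[2])/v[:,2])[:,None]
def fit(loc,w):
    loc=np.array(loc,float);w=np.array(w)[:,:2]
    r=least_squares(lambda p:(loc@np.array([[np.cos(p[2]),np.sin(p[2])],[-np.sin(p[2]),np.cos(p[2])]])+p[:2]-w).ravel(),[*w.mean(0),0])
    return r.x,np.abs(r.fun).max()
E
python3 - <<'E'
import pickle; from h import *
o,d=pickle.load(open('f0.pkl','rb')); f=d['top']
u=lambda c:[( (x+.5)/5.8-.5+120,(y+.5)/5.8-.5+170) for x,y in c]
s,e=fit([(95,90),(95,-90),(-95,-90),(-95,90)],ray(f,u([(138,42),(520,130),(420,543),(35,455)]),12)); print('stand',s,e)
w,e=fit([(38,23),(38,-23),(-38,-23),(-38,23)],ray(f,u([(645,338),(752,332),(760,510),(652,515)]),56)); print('well',w,e)
h,e=fit([(12,12),(12,-12),(-12,-12),(-12,12)],ray(f,u([(657,385),(717,383),(722,445),(660,447)]),156)); print('handle',h,e)
c,sn=np.cos(s[2]),np.sin(s[2])
print('gap',s[0]+c*55+sn*4.5,s[1]+sn*55-c*4.5)
print('flange px check',ray(f,u([(205,178),(238,92),(222,135)]),105))
# tool now
T=R.from_rotvec(o['tcp_rot']).as_matrix();print(T)
dw=np.array([*h[:2],156+100])-o['position'];print('dpos world',dw,'tool',T.T@dw, 'yaw of tool x',np.arctan2(T[1,0],T[0,0]))
E
```

```text
stand [ 5.12682993e+02  2.19868025e+02 -2.10590338e-01] 1.2894259831752493
well [4.54688012e+02 2.66210843e+01 5.94125835e-02] 0.34409558327774903
handle [4.55072121e+02 2.69900529e+01 6.29632898e-02] 0.4327741647924128
gap 565.5272478153722 203.9703927242167
flange px check [[552.40614377 233.03019187 105.        ]
 [588.70151957 220.499772   105.        ]
 [570.52536471 226.56213878 105.        ]]
[[-9.08199221e-01  4.18537412e-01 -7.81133111e-04]
 [ 4.18538055e-01  9.08198649e-01 -1.05352814e-03]
 [ 2.68483096e-04 -1.28374737e-03 -9.99999140e-01]]
dpos world [ 235.49121587 -449.60814157   17.8388965 ] tool [-402.04626631 -309.79452352  -17.54915631] yaw of tool x 2.7097576336460927
```

play_rows:
  rows:
    - {"linear": [-26.8, -20.65, -1.2], "rotation": [0, 0, 0], "jaw": 1}
    - {"linear": [-26.8, -20.65, -1.2], "rotation": [0, 0, 0], "jaw": 1}
    - {"linear": [-26.8, -20.65, -1.2], "rotation": [0, 0, 0], "jaw": 1}
    - {"linear": [-26.8, -20.65, -1.2], "rotation": [0, 0, 0], "jaw": 1}
    - {"linear": [-26.8, -20.65, -1.2], "rotation": [0, 0, 0], "jaw": 1}
    - {"linear": [-26.8, -20.65, -1.2], "rotation": [0, 0, 0], "jaw": 1}
    - {"linear": [-26.8, -20.65, -1.2], "rotation": [0, 0, 0], "jaw": 1}
    - {"linear": [-26.8, -20.65, -1.2], "rotation": [0, 0, 0], "jaw": 1}
    - {"linear": [-26.8, -20.65, -1.2], "rotation": [0, 0, 0], "jaw": 1}
    - {"linear": [-26.8, -20.65, -1.2], "rotation": [0, 0, 0], "jaw": 1}
    - {"linear": [-26.8, -20.65, -1.2], "rotation": [0, 0, 0], "jaw": 1}
    - {"linear": [-26.8, -20.65, -1.2], "rotation": [0, 0, 0], "jaw": 1}
    - {"linear": [-26.8, -20.65, -1.2], "rotation": [0, 0, 0], "jaw": 1}
    - {"linear": [-26.8, -20.65, -1.2], "rotation": [0, 0, 0], "jaw": 1}
    - {"linear": [-26.8, -20.65, -1.2], "rotation": [0, 0, 0], "jaw": 1}
    - {"linear": [0, 0, 0], "rotation": [0, 0, -0.123], "jaw": 1}
    - {"linear": [0, 0, 0], "rotation": [0, 0, -0.123], "jaw": 1}
    - {"linear": [0, 0, 0], "rotation": [0, 0, -0.123], "jaw": 1}
    - {"linear": [0, 0, 0], "rotation": [0, 0, -0.123], "jaw": 1}
    - {"linear": [0, 0, 0], "rotation": [0, 0, 0], "jaw": 1}
  force: 40

```text
t: 2.1
position: [455.1, 27.2, 256.5]
tcp_rot: [0.096, -3.14, -0.0]
ft_force: [-0.6, -0.4, 1.0]
finger_gap: 88.0
grip_force: 0.0
```

```bash
python3 - <<'E'
from station import env, grab_frame
from h import *
import pickle
o=env.get_obs(); f=grab_frame('wrist'); pickle.dump((o,f),open('f1.pkl','wb'))
T=R.from_rotvec(o['tcp_rot']).as_matrix(); print(o['t'],o['position'],np.arctan2(T[1,0],T[0,0]),T[:,2],o['ft_force'])
print(f['tool_from_camera'])
h=np.array([454.9,26.9,105]); print('tool delta',T.T@(h-o['position']))
cv2.imwrite('pics/w1.png',cv2.resize(f['pixels'][:,:,::-1],(800,600)))
E
```

```text
2.1 [455.07880047  27.24221428 256.4818824 ] -3.080407357562956 [-5.78068549e-04  9.04631698e-05 -9.99999829e-01] [-0.57429785 -0.35230603  1.03947298]
[[ 9.46395137e-05 -9.49631179e-01 -3.13369774e-01  8.13698637e+01]
 [ 9.99999981e-01  3.58964303e-05  1.93225855e-04  4.31552058e-01]
 [-1.72244440e-04 -3.13369786e-01  9.49631164e-01 -1.45799089e+02]
 [ 0.00000000e+00  0.00000000e+00  0.00000000e+00  1.00000000e+00]]
tool delta [ 1.12826152e-01 -3.49673148e-01  1.51481929e+02]
```

View pics/w1.png

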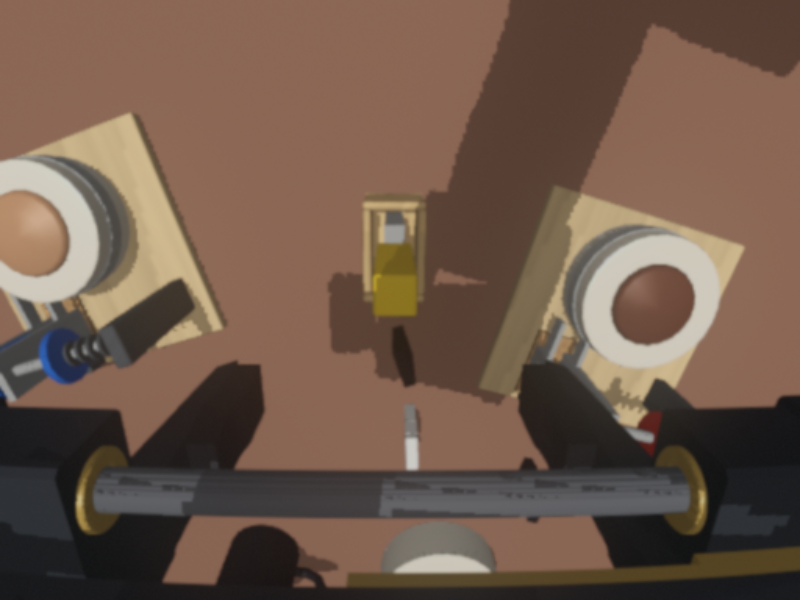

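The wrist view shows the handle centred between the fingers at (395,290) and square to them. Descending to grip.

play_rows:
  rows:
    - {"linear": [0, 0, 30], "rotation": [0, 0, 0], "jaw": 1}
    - {"linear": [0, 0, 30], "rotation": [0, 0, 0], "jaw": 1}
    - {"linear": [0, 0, 30], "rotation": [0, 0, 0], "jaw": 1}
    - {"linear": [0, 0, 30], "rotation": [0, 0, 0], "jaw": 1}
    - {"linear": [0, 0, 21], "rotation": [0, 0, 0], "jaw": 1}
    - {"linear": [0, 0, 10], "rotation": [0, 0, 0], "jaw": 1}
    - {"linear": [0, 0, 0], "rotation": [0, 0, 0], "jaw": 0.35}
    - {"linear": [0, 0, 0], "rotation": [0, 0, 0], "jaw": 0.35}
    - {"linear": [0, 0, 0], "rotation": [0, 0, 0], "jaw": 0.1}
    - {"linear": [0, 0, 0], "rotation": [0, 0, 0], "jaw": 0.1}
    - {"linear": [0, 0, 0], "rotation": [0, 0, 0], "jaw": 0.1}
    - {"linear": [0, 0, 0], "rotation": [0, 0, 0], "jaw": 0.1}
    - {"linear": [0, 0, 0], "rotation": [0, 0, 0], "jaw": 0.1}
    - {"linear": [0, 0, 0], "rotation": [0, 0, 0], "jaw": 0.1}
  force: 40

```text
t: 3.55
position: [455.2, 27.3, 105.8]
tcp_rot: [-0.094, 3.14, 0.0]
ft_force: [-0.4, -0.1, -0.0]
finger_gap: 26.5
grip_force: 0.0
```

play_rows:
  rows:
    - {"linear": [0, 0, 0], "rotation": [0, 0, 0], "jaw": 0.1}
    - {"linear": [0, 0, 0], "rotation": [0, 0, 0], "jaw": 0.1}
    - {"linear": [0, 0, 0], "rotation": [0, 0, 0], "jaw": 0.1}
    - {"linear": [0, 0, 0], "rotation": [0, 0, 0], "jaw": 0.1}

```text
t: 3.95
position: [455.2, 27.3, 105.7]
tcp_rot: [0.095, -3.14, -0.0]
ft_force: [0.3, -0.2, -0.1]
finger_gap: 24.0
grip_force: 40.0
```

play_rows:
  rows:
    - {"linear": [0, 0, -15], "rotation": [0, 0, 0], "jaw": 0.1}
    - {"linear": [0, 0, -26], "rotation": [0, 0, 0], "jaw": 0.1}
    - {"linear": [0, 0, -26], "rotation": [0, 0, 0], "jaw": 0.1}
    - {"linear": [0, 0, -26], "rotation": [0, 0, 0], "jaw": 0.1}
    - {"linear": [0, 0, -26], "rotation": [0, 0, 0], "jaw": 0.1}
    - {"linear": [0, 0, -26], "rotation": [0, 0, 0], "jaw": 0.1}
    - {"linear": [-15.1, 21.2, 0], "rotation": [0, 0, 0], "jaw": 0.1}
    - {"linear": [-15.1, 21.2, 0], "rotation": [0, 0, 0], "jaw": 0.1}
    - {"linear": [-15.1, 21.2, 0], "rotation": [0, 0, 0], "jaw": 0.1}
    - {"linear": [-15.1, 21.2, 0], "rotation": [0, 0, 0], "jaw": 0.1}
    - {"linear": [-15.1, 21.2, 0], "rotation": [0, 0, 0], "jaw": 0.1}
    - {"linear": [-15.1, 21.2, 0], "rotation": [0, 0, 0], "jaw": 0.1}
    - {"linear": [-15.1, 21.2, 0], "rotation": [0, 0, 0], "jaw": 0.1}
    - {"linear": [-15.1, 21.2, 0], "rotation": [0, 0, 0], "jaw": 0.1}
    - {"linear": [0, 0, 0], "rotation": [0, 0, 0.091], "jaw": 0.1}
    - {"linear": [0, 0, 0], "rotation": [0, 0, 0.091], "jaw": 0.1}
    - {"linear": [0, 0, 0], "rotation": [0, 0, 0.09], "jaw": 0.1}
    - {"linear": [0, 0, 0], "rotation": [0, 0, 0], "jaw": 0.1}
    - {"linear": [0, 0, 0], "rotation": [0, 0, 0], "jaw": 0.1}

```text
t: 5.85
position: [565.5, 203.8, 250.5]
tcp_rot: [-0.328, -3.124, 0.0]
ft_force: [0.9, 0.5, -1.0]
finger_gap: 23.3
grip_force: 40.0
```

```bash
python3 - <<'E'
from station import env, grab_frame
from h import *
import pickle
o=env.get_obs(); f=grab_frame('wrist'); s=grab_frame('scene'); pickle.dump((o,f,s),open('f2.pkl','wb'))
T=R.from_rotvec(o['tcp_rot']).as_matrix(); print(o['t'],o['position'],np.arctan2(T[1,0],T[0,0]),o['ft_force'])
a=cv2.resize(f['pixels'][:,:,::-1],(400,300)); 
b=cv2.resize(s['pixels'][70:190,230:390,::-1],(800,600),interpolation=cv2.INTER_CUBIC)
b[:300,:400]=a  # wrist inset
cv2.imwrite('pics/w2.png',b)
E
```

```text
5.85 [565.51224228 203.78542634 250.53232522] 2.932162801358557 [ 0.88534236  0.54278211 -1.01310963]
```

View pics/w2.png

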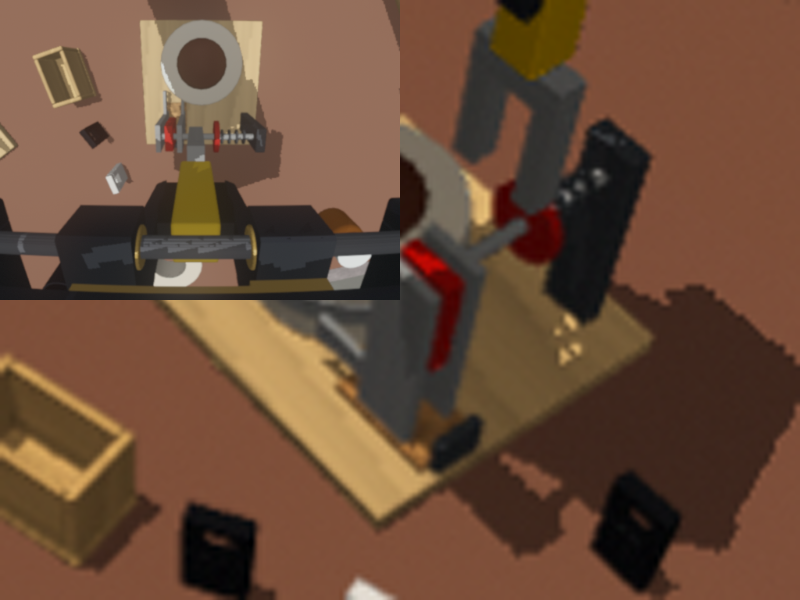

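The wrist inset shows the fork centred between the lug at (165,135) and the red flange at (216,135), straddling the bar line. Lowering it onto the bar.

play_rows:
  rows:
    - {"linear": [0, 0, 15], "rotation": [0, 0, 0], "jaw": 0.1}
    - {"linear": [0, 0, 15], "rotation": [0, 0, 0], "jaw": 0.1}
    - {"linear": [0, 0, 10], "rotation": [0, 0, 0], "jaw": 0.1}
    - {"linear": [0, 0, 10], "rotation": [0, 0, 0], "jaw": 0.1}
    - {"linear": [0, 0, 10], "rotation": [0, 0, 0], "jaw": 0.1}
    - {"linear": [0, 0, 7], "rotation": [0, 0, 0], "jaw": 0.1}
    - {"linear": [0, 0, 7], "rotation": [0, 0, 0], "jaw": 0.1}
    - {"linear": [0, 0, 0], "rotation": [0, 0, 0], "jaw": 0.1}
    - {"linear": [0, 0, 0], "rotation": [0, 0, 0], "jaw": 0.1}

```text
t: 6.85
position: [565.7, 203.8, 176.9]
tcp_rot: [0.332, 3.124, 0.0]
ft_force: [0.2, -0.2, -0.6]
finger_gap: 23.3
grip_force: 40.0
```

```bash
python3 - <<'E'
from station import env, grab_frame
from h import *
o=env.get_obs(); f=grab_frame('wrist'); s=grab_frame('scene')
print(o['position'],o['ft_force'],o['torque'])
b=cv2.resize(s['pixels'][70:190,230:390,::-1],(800,600),interpolation=cv2.INTER_CUBIC)
b[:300,:400]=cv2.resize(f['pixels'][90:290,130:397,::-1],(400,300))
cv2.imwrite('pics/w3.png',b)
E
```

```text
[565.70457432 203.84174319 176.93775012] [ 0.18440763 -0.21973788 -0.61591219] [ 0.00577596  0.05542844 -0.0142156 ]
```

View pics/w3.png

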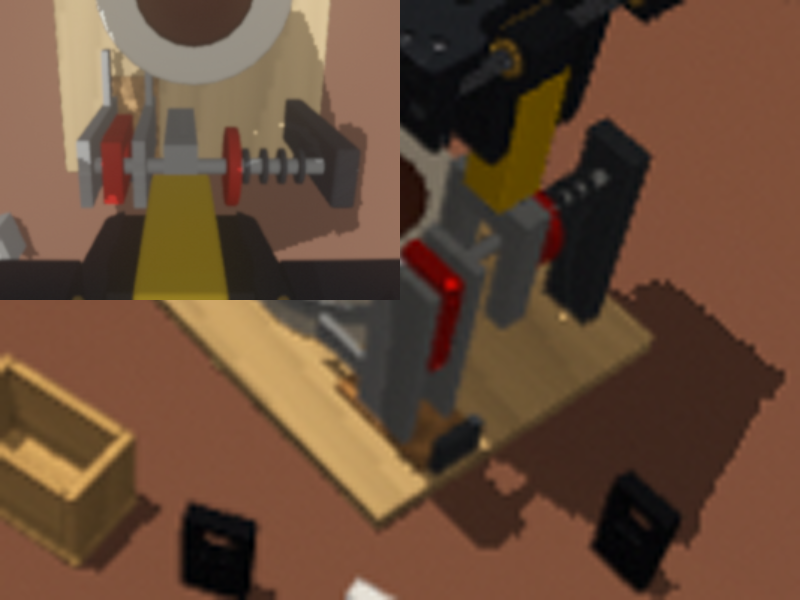

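The fork straddles the bar, with lug and flange clear on both sides (inset: lug 140, fork 180, flange 232). Pushing slowly along tool +y.

play_rows:
  rows:
    - {"linear": [0, 4, 0], "rotation": [0, 0, 0], "jaw": 0.1}
    - {"linear": [0, 4, 0], "rotation": [0, 0, 0], "jaw": 0.1}
    - {"linear": [0, 3, 0], "rotation": [0, 0, 0], "jaw": 0.1}
    - {"linear": [0, 3, 0], "rotation": [0, 0, 0], "jaw": 0.1}
    - {"linear": [0, 3, 0], "rotation": [0, 0, 0], "jaw": 0.1}
    - {"linear": [0, 3, 0], "rotation": [0, 0, 0], "jaw": 0.1}
    - {"linear": [0, 3, 0], "rotation": [0, 0, 0], "jaw": 0.1}
    - {"linear": [0, 3, 0], "rotation": [0, 0, 0], "jaw": 0.1}
    - {"linear": [0, 3, 0], "rotation": [0, 0, 0], "jaw": 0.1}
    - {"linear": [0, 3, 0], "rotation": [0, 0, 0], "jaw": 0.1}
    - {"linear": [0, 3, 0], "rotation": [0, 0, 0], "jaw": 0.1}
    - {"linear": [0, 2, 0], "rotation": [0, 0, 0], "jaw": 0.1}
    - {"linear": [0, 2, 0], "rotation": [0, 0, 0], "jaw": 0.1}
    - {"linear": [0, 1, 0], "rotation": [0, 0, 0], "jaw": 0.1}
    - {"linear": [0, 0, 0], "rotation": [0, 0, 0], "jaw": 0.1}
    - {"linear": [0, 0, 0], "rotation": [0, 0, 0], "jaw": 0.1}
    - {"linear": [0, 0, 0], "rotation": [0, 0, 0], "jaw": 0.1}
    - {"linear": [0, 0, 0], "rotation": [0, 0, 0], "jaw": 0.1}

```text
t: 8.75
position: [574.0, 242.9, 176.7]
tcp_rot: [-0.332, -3.124, 0.0]
ft_force: [-1.6, -3.0, 0.1]
finger_gap: 23.7
grip_force: 40.0
```

```bash
python3 - <<'E'
from station import env, grab_frame
from h import *
o=env.get_obs(); f=grab_frame('wrist'); s=grab_frame('scene')
print(o['position'],o['ft_force'],o['torque'])
b=cv2.resize(s['pixels'][70:190,230:390,::-1],(800,600),interpolation=cv2.INTER_CUBIC)
b[:300,:400]=cv2.resize(f['pixels'][90:290,130:397,::-1],(400,300))
cv2.imwrite('pics/w4.png',b)
E
```

```text
[573.98086123 242.86716915 176.71453791] [-1.58311421 -2.99793653  0.12777785] [-0.76651358  0.26144083  0.00876869]
```

View pics/w4.png

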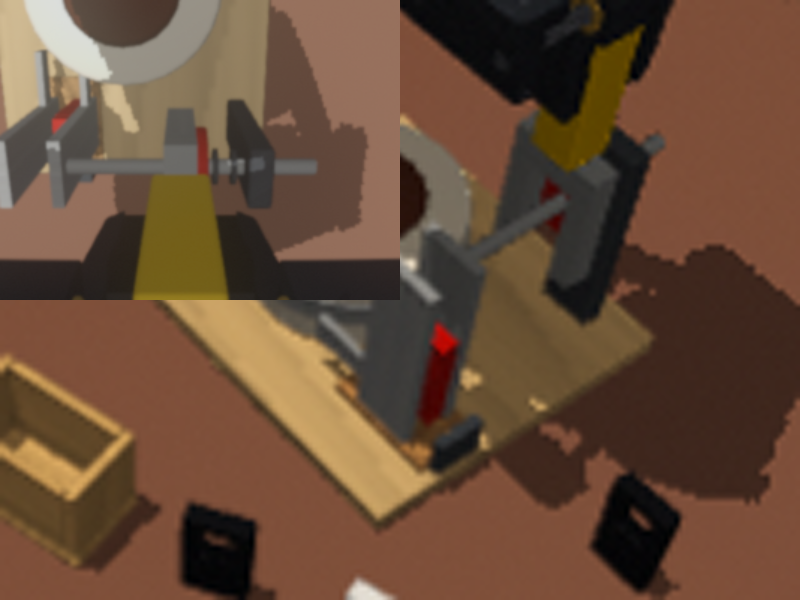

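The red link has dropped onto the cork between its lugs (scene ~(437,375)). I'll let the bar come home, then raise the fork clear.

play_rows:
  rows:
    - {"linear": [0, -4, 0], "rotation": [0, 0, 0], "jaw": 0.1}
    - {"linear": [0, -4, 0], "rotation": [0, 0, 0], "jaw": 0.1}
    - {"linear": [0, -4, 0], "rotation": [0, 0, 0], "jaw": 0.1}
    - {"linear": [0, -4, 0], "rotation": [0, 0, 0], "jaw": 0.1}
    - {"linear": [0, -4, 0], "rotation": [0, 0, 0], "jaw": 0.1}
    - {"linear": [0, -4, 0], "rotation": [0, 0, 0], "jaw": 0.1}
    - {"linear": [0, -4, 0], "rotation": [0, 0, 0], "jaw": 0.1}
    - {"linear": [0, -4, 0], "rotation": [0, 0, 0], "jaw": 0.1}
    - {"linear": [0, -4, 0], "rotation": [0, 0, 0], "jaw": 0.1}
    - {"linear": [0, -4, 0], "rotation": [0, 0, 0], "jaw": 0.1}
    - {"linear": [0, 0, 0], "rotation": [0, 0, 0], "jaw": 0.1}
    - {"linear": [0, 0, 0], "rotation": [0, 0, 0], "jaw": 0.1}
    - {"linear": [0, 0, -8], "rotation": [0, 0, 0], "jaw": 0.1}
    - {"linear": [0, 0, -12], "rotation": [0, 0, 0], "jaw": 0.1}
    - {"linear": [0, 0, -16], "rotation": [0, 0, 0], "jaw": 0.1}
    - {"linear": [0, 0, -20], "rotation": [0, 0, 0], "jaw": 0.1}
    - {"linear": [0, 0, -20], "rotation": [0, 0, 0], "jaw": 0.1}

```text
t: 10.55
position: [565.6, 203.9, 254.7]
tcp_rot: [0.332, 3.123, 0.001]
ft_force: [-0.8, 0.9, -2.0]
finger_gap: 23.9
grip_force: 40.0
```

play_rows:
  rows:
    - {"linear": [0, 0, 0], "rotation": [0, 0, -0.091], "jaw": 0.1}
    - {"linear": [0, 0, 0], "rotation": [0, 0, -0.091], "jaw": 0.1}
    - {"linear": [0, 0, 0], "rotation": [0, 0, -0.09], "jaw": 0.1}
    - {"linear": [15.1, -21.2, 0], "rotation": [0, 0, 0], "jaw": 0.1}
    - {"linear": [15.1, -21.2, 0], "rotation": [0, 0, 0], "jaw": 0.1}
    - {"linear": [15.1, -21.2, 0], "rotation": [0, 0, 0], "jaw": 0.1}
    - {"linear": [15.1, -21.2, 0], "rotation": [0, 0, 0], "jaw": 0.1}
    - {"linear": [15.1, -21.2, 0], "rotation": [0, 0, 0], "jaw": 0.1}
    - {"linear": [15.1, -21.2, 0], "rotation": [0, 0, 0], "jaw": 0.1}
    - {"linear": [15.1, -21.2, 0], "rotation": [0, 0, 0], "jaw": 0.1}
    - {"linear": [15.1, -21.2, 0], "rotation": [0, 0, 0], "jaw": 0.1}
    - {"linear": [0, 0, 0], "rotation": [0, 0, 0], "jaw": 0.1}
    - {"linear": [0, 0, 0], "rotation": [0, 0, 0], "jaw": 0.1}

```text
t: 11.85
position: [455.5, 27.2, 253.7]
tcp_rot: [-0.093, 3.138, -0.0]
ft_force: [0.9, -0.2, -0.9]
finger_gap: 23.7
grip_force: 40.0
```

```bash
python3 - <<'E'
from station import env, grab_frame
from h import *
o=env.get_obs(); f=grab_frame('wrist'); s=grab_frame('scene')
T=R.from_rotvec(o['tcp_rot']).as_matrix(); print(o['position'],np.arctan2(T[1,0],T[0,0]),o['ft_force'])
print('delta tool',T.T@(np.array([455.2,27.3,105.7])-o['position']))
b=cv2.resize(s['pixels'][60:210,200:400,::-1],(800,600),interpolation=cv2.INTER_CUBIC)
b[300:,400:]=cv2.resize(f['pixels'][:,:,::-1],(400,300))
cv2.imwrite('pics/w5.png',b)
E
```

```text
[455.51387317  27.20374339 253.74601118] -3.0822719124434412 [ 0.85783391 -0.21259473 -0.86730953]
delta tool [5.66595359e-01 1.40466994e-01 1.48045224e+02]
```

View pics/w5.png

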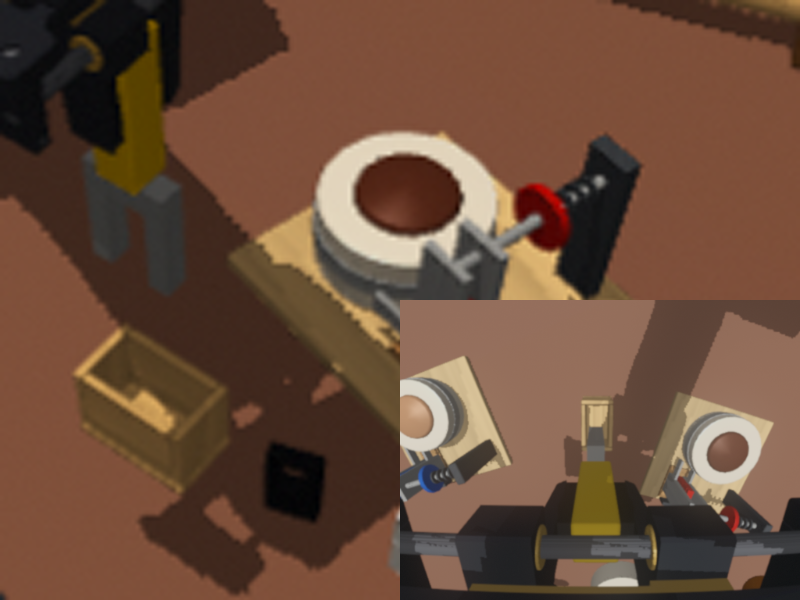

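The bar is home (flange back at (543,215)) and the fork hangs straight above the well. Lowering it in.

play_rows:
  rows:
    - {"linear": [0.5, 0, 20], "rotation": [0, 0, 0], "jaw": 0.1}
    - {"linear": [0, 0, 25], "rotation": [0, 0, 0], "jaw": 0.1}
    - {"linear": [0, 0, 20], "rotation": [0, 0, 0], "jaw": 0.1}
    - {"linear": [0, 0, 15], "rotation": [0, 0, 0], "jaw": 0.1}
    - {"linear": [0, 0, 10], "rotation": [0, 0, 0], "jaw": 0.1}
    - {"linear": [0, 0, 10], "rotation": [0, 0, 0], "jaw": 0.1}
    - {"linear": [0, 0, 10], "rotation": [0, 0, 0], "jaw": 0.1}
    - {"linear": [0, 0, 10], "rotation": [0, 0, 0], "jaw": 0.1}
    - {"linear": [0, 0, 8], "rotation": [0, 0, 0], "jaw": 0.1}
    - {"linear": [0, 0, 6], "rotation": [0, 0, 0], "jaw": 0.1}
    - {"linear": [0, 0, 5], "rotation": [0, 0, 0], "jaw": 0.1}
    - {"linear": [0, 0, 3], "rotation": [0, 0, 0], "jaw": 0.1}
    - {"linear": [0, 0, 2], "rotation": [0, 0, 0], "jaw": 0.1}
    - {"linear": [0, 0, 1], "rotation": [0, 0, 0], "jaw": 0.1}
    - {"linear": [0, 0, 1], "rotation": [0, 0, 0], "jaw": 0.1}
    - {"linear": [0, 0, 0], "rotation": [0, 0, 0], "jaw": 0.1}
    - {"linear": [0, 0, 0], "rotation": [0, 0, 0], "jaw": 0.1}

```text
t: 13.65
position: [454.8, 27.2, 106.8]
tcp_rot: [-0.095, 3.14, -0.0]
ft_force: [0.2, 0.7, -0.5]
finger_gap: 24.1
grip_force: 40.0
```

play_rows:
  rows:
    - {"linear": [0, 0, 0.8], "rotation": [0, 0, 0], "jaw": 0.1}
    - {"linear": [0, 0, 0], "rotation": [0, 0, 0], "jaw": 0.1}
    - {"linear": [0, 0, 0], "rotation": [0, 0, 0], "jaw": 0.35}
    - {"linear": [0, 0, 0], "rotation": [0, 0, 0], "jaw": 0.35}
    - {"linear": [0, 0, 0], "rotation": [0, 0, 0], "jaw": 0.7}
    - {"linear": [0, 0, 0], "rotation": [0, 0, 0], "jaw": 0.9}
    - {"linear": [0, 0, 0], "rotation": [0, 0, 0], "jaw": 0.9}
    - {"linear": [0, 0, 0], "rotation": [0, 0, 0], "jaw": 0.9}
    - {"linear": [0, 0, -10], "rotation": [0, 0, 0], "jaw": 0.9}
    - {"linear": [0, 0, -20], "rotation": [0, 0, 0], "jaw": 0.9}
    - {"linear": [0, 0, -30], "rotation": [0, 0, 0], "jaw": 0.9}
    - {"linear": [0, 0, -30], "rotation": [0, 0, 0], "jaw": 0.9}
    - {"linear": [0, 0, -30], "rotation": [0, 0, 0], "jaw": 0.9}
    - {"linear": [0, 0, -30], "rotation": [0, 0, 0], "jaw": 0.9}
    - {"linear": [0, 0, 0], "rotation": [0, 0, 0], "jaw": 0.9}

```text
t: 15.15
position: [455.9, 27.0, 260.1]
tcp_rot: [-0.095, 3.133, -0.003]
ft_force: [0.0, 0.0, -0.0]
finger_gap: 79.0
grip_force: 0.0
```

```bash
python3 - <<'E'
from station import env, grab_frame
import cv2
s=grab_frame('scene'); print(env.get_obs()['position'])
cv2.imwrite('pics/end.png',cv2.resize(s['pixels'][60:330,80:400,::-1],(711,600),interpolation=cv2.INTER_CUBIC))
E
```

```text
[455.1729359   27.15107433 257.73054503]
```

View pics/end.png

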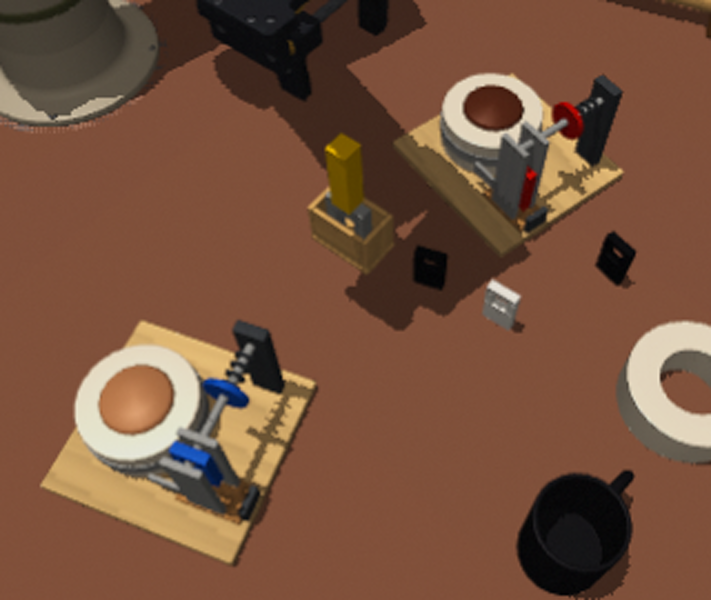

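The fork stands upright in its well at (345,200). The red link is down at (528,190) with its bar home, and the blue link still hangs at (195,460). Handing in.

```bash
python3 -c "
from station import env
print(env.sign_off())"
```

```text
the job is handed in; nothing more can be done
None
```

The job is handed in, with no verdict returned: the red link dropped onto its cork pad, the bar is home, the fork is upright in its well, and the blue mould was left untouched, at about 15 s on the robot's clock.

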